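# Washer on the post, then hold the stand's arm by its balance point over it

## Task

Help me put my overhead phone stand together: slip the nylon washer over the post of the stand so that it lies flat on the shoulder, then pick the cast arm up at its balance point and lower its open sleeve about 15 mm down over the tapered tip of the post. Finish while still holding it there, level, carried by the gripper alone and clear of the washer, so that I can grease the washer before it goes down. Leave the other things on the desk where they are.

Things in the scene. Friction and masses are not known exactly. Their poses are not given: they have to be found in the camera images.
- stand: Fixed, heavy round dark foot, 120 mm across, 15 mm high, with a collar (62 mm across at its root, 55 mm above) up to a flat shoulder 50 mm above the desk; from it rises a steel post of 28 mm diameter, straight up to 70 mm above the desk, then tapering to a 16 mm flat tip at 95 mm. Origin on the post's axis at desk level, z up.
- post_tip (a point): Centre of the flat tip of the stand's post, on its axis, 95 mm above the desk.
- washer: The bearing washer: flat white nylon ring, 52 mm outside, 33 mm bore, 8 mm thick, about 20 g, lying flat on the desk. Origin at the centre of its underside, z is its axis. Seated on the shoulder of the stand, its underside is 50 mm above the desk.
- link: The arm: loose cast bar, about 240 mm long, 0.5 to 0.85 kg, standing level on its two ends, a heavy open sleeve and a lighter boss. The straight bar between them is 26 mm wide (y), 14 to 38 mm above the underside. Origin at the balance point along the bar, at the level of the underside, 66 mm from the sleeve's axis; x points along the bar to the boss, z up.
- sleeve_mouth (a point): Centre of the lower opening of the arm's upright sleeve (54 mm outside, 34 mm through bore, 50 mm high), level with the arm's underside, at -66, 0, 0 mm in the arm's frame. The bar's thicker root, 38 mm wide, ends 48 mm from the sleeve's axis.
- adapter: Bystander: white turned disc, 38 mm across, 12 mm thick, with no through hole. Origin at the centre of its underside.
- eraser: Bystander: eraser, 22 x 52 x 12 mm. Origin at the centre of its underside.
- tape: Bystander: roll of masking tape, 93 mm outside, 19 mm high. Origin at the centre of its underside.
- hex_key: Bystander: small dark L-shaped hex key, 75 x 30 mm, 6 mm thick. Origin in the middle of its long leg, on the desk.
- boss_foot (a point): Centre of the underside of the arm's boss (36 mm diameter, 44 mm high, with a 15 mm stub pin on top up to 60 mm), at 132, 0, 0 mm in the arm's frame.

How it is judged:
By the outcome, as a careful person would: the job done as asked, in the order asked, and still so for the second after the job is handed in, while the arm keeps its last pose, push and grip.
It also fails if it takes over 58 s, if anything falls off the work surface, if the arm or the gripper's body presses on something with over 40 N, if the wrist force passes 120 N, or if a joint passes its speed limit or range.

## Robot

A 6-joint arm with a two-finger parallel gripper is mounted at the origin on the work surface; the furniture and walls round the work are solid. World frame = base frame: x ahead of the robot, y to its left, z up, the work surface at z = 0. Lengths are in m, angles in degrees, forces in N, time in s.
With the tool pointing down it reaches from about 0.25 to 0.725 m from the base axis. Payload 9.7 kg.
Tool frame: the origin (TCP) lies between the finger pads; the fingertips stand 25 mm ahead of it and the grasp point (between the pads) lies 6 mm ahead of it; z points along the fingers, y is the line along which they close (so a half turn about z gives the same grasp; the last joint's range is limited). The gripper opens to 85 mm and grips with 20 to 120 N. Pads are 22 mm wide; open, the fingers measure 114 mm over their backs; the gripper's body (76 mm by 85 mm) begins 54 mm behind the grasp point. The pads swing forward as they close: fully open they stand 13 mm farther back than shut.
Start: joints at [72.938, 4.979, 10.078, 95.1, 0, 90], TCP at [0.161, 0.526, 0.256] pointing down, gripper open.
Joint ranges: [-179.16, 179.16], [-48.56, 103.87], [-65.8, 70.77], [-126.05, 130.52], [-82.76, 87.17], [-180, 180]. Speed limits (degrees/s): [127.2, 127.2, 147.25, 180, 180, 180].

## Interface

Orientations are given as [roll, pitch, yaw] about the fixed x, y, z axes, in that order (R = Rz(yaw) Ry(pitch) Rx(roll)).
In Python, from workcell import bot gives the robot as it stands.
- The arm moves only by the shell command python3 drive.py 'ROWS' [FORCE]. ROWS is rows parted by semicolons, their numbers by spaces, 1 to 5 of them, each of 5 numbers: dx, dy, dz in m, then a turn about the tool's z in degrees, then the finger opening in m; each row is the pose to reach, as a shift and turn from the pose commanded when the command began, along the tool's axes at that moment; what a row does not reach only later rows make up. A row lasts 1/12 s, in which the tool goes at most 0.0417 m and 7.16 degrees, less where a joint would pass 70% of its speed; a pose out of reach is approached as far as the arm can. The fingers move at their own pace and stop on an object; FORCE is the grip in N (left out, the last holds). Time passes only in rows, so rows that do not move let the fingers close. It prints the time, the measured TCP pose, the force, the opening and the grip force at its end.
- bot.get_obs(): the state, without advancing time (a new reading comes with each control period).
- bot.camera(name): name is "scene" or "top" or "wrist"; returns the picture (480x640x3 uint8, blue, green, red); there is no depth.
- bot.camera_info(name): a dict with "mtx" (3x3 intrinsics, pixels), "k1" (the pictures are not rectified: a ray, as slopes to the right and down, at radius r is drawn at 1 + k1 r^2 times it, then the intrinsics apply), "extrinsics" (4x4, takes a point from camera to world coordinates). Camera axes: x right, y down, z forward; pixel columns grow to the right and rows downward; lengths in m; the calibration is good to about 2 mm. A picture is of the moment at which its call begins: read the wrist's pose just before it. camera_info takes no time and is no camera call; for the wrist camera it gives the pose at the moment of the call.
- bot.job_done(): hands the job in; it is judged then, once.
The state is a dict: "time": time; "q": joint angles; "qd": joint speeds; "joint_efforts": joint torques, N m; "ee_pos": TCP position; "tcp_rot": TCP orientation; "wrist_force": force on the tool from outside, world axes, zero at the start; "torque": the same for the moment, N m; "opening": finger opening in m; "grasp_force": force on a finger pad.
Only numpy, scipy, OpenCV 4.12 (cv2) and the standard library are available. Lean on these libraries where they do the work, as an engineer would, in place of code of your own. Each camera call takes 0.05 s, during which the arm holds its last target. There are 200 camera calls.

## Working session

There is one attempt and no reset: what is moved stays moved. The work goes in short steps, Python scripts to look and compute and a shell command to move; the robot and the scene stay as the last step left them, time stands still between calls to the robot, and variables do not carry over. Pictures are saved under pics/ and viewed, at most 10 in all, crops included, and the job is handed in when it is done.

```bash
ls; mkdir -p pics
cat > h.py <<'E'
import numpy as np, cv2
from workcell import bot
def snap(n,f):
    im=bot.camera(n); cv2.imwrite('pics/'+f,im); return im
def ray(n,u,v,info=None):
    i=info or bot.camera_info(n); K=np.array(i['mtx'],float); k=i['k1']; T=np.array(i['extrinsics'])
    d=np.array([(u-K[0,2])/K[0,0],(v-K[1,2])/K[1,1]]); s=d.copy()
    for _ in range(30): s=d/(1+k*(s@s))
    return T[:3,3],T[:3,:3]@np.array([s[0],s[1],1])
def at(n,u,v,z,info=None):
    o,d=ray(n,u,v,info); return o+d*(z-o[2])/d[2]
def px(n,p,info=None):
    i=info or bot.camera_info(n); K=np.array(i['mtx'],float); T=np.array(i['extrinsics'])
    c=T[:3,:3].T@(np.array(p)-T[:3,3]); s=c[:2]/c[2]; s=s*(1+i['k1']*(s@s))
    return s*[K[0,0],K[1,1]]+K[:2,2]
E
python3 - <<'E'
from h import *
a=snap('top','top0.png')
print(bot.get_obs()); print(bot.camera_info('top'))
E
```

```text
drive.py
pics
workcell.py
{'time': 0.05, 'q': array([ 7.29361164e+01,  5.01214758e+00,  1.00347015e+01,  9.51001454e+01,
       -5.52629152e-04,  8.99991669e+01]), 'qd': array([ 0.02264817, -0.04034774,  0.01545418,  0.11696779, -0.01025925,
        0.02337325]), 'joint_efforts': array([ 3.35432589e-03, -5.22077072e+01,  4.66123152e+01,  1.65964197e-02,
        1.76859753e-04, -8.26877852e-06]), 'ee_pos': array([0.16133532, 0.52559877, 0.25557522]), 'tcp_rot': array([-1.79922409e+02,  5.51500454e-04,  1.62936950e+02]), 'wrist_force': array([-0.16276818, -0.81684213, -0.04147782]), 'torque': array([-0.00795726,  0.05519609, -0.01887915]), 'grasp_force': 0.0, 'opening': 0.08540743128975585}
{'mtx': array([[482.43816373,   0.        , 326.00803328],
       [  0.        , 482.43816373, 235.75881771],
       [  0.        ,   0.        ,   1.        ]]), 'k1': -0.13338475989520007, 'extrinsics': array([[ 0.02692257, -0.98961056,  0.14123073,  0.46217947],
       [-0.99963676, -0.0264777 ,  0.00502846, -0.04943293],
       [-0.00123675, -0.14131481, -0.98996394,  0.92326055],
       [ 0.        ,  0.        ,  0.        ,  1.        ]])}
```

View pics/top0.png

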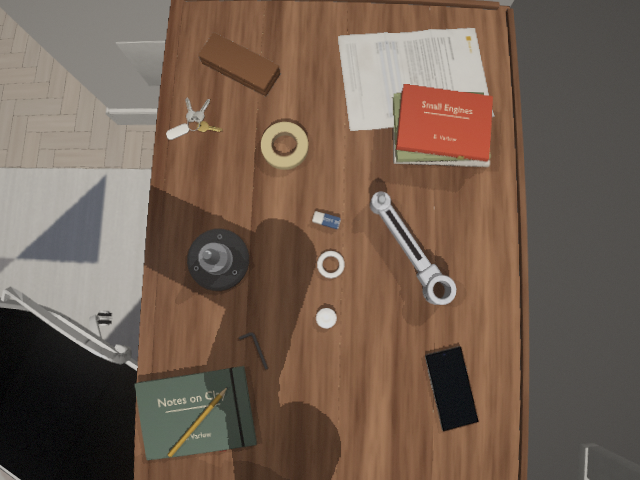

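The view shows the stand at about (218,260), the washer ring at (330,264), the adapter at (326,318), the arm's sleeve at (440,290) and its boss at (381,202). I'll enlarge it to read these more closely.

Run:
```python
from h import *
im=cv2.imread('pics/top0.png')
a=cv2.resize(im[220:304,180:260],None,fx=5,fy=5,interpolation=2)
b=cv2.resize(im[180:320,310:470],None,fx=4,fy=4,interpolation=2)
c=np.zeros((600,800,3),np.uint8)
c[:420,:400]=a; 
b=cv2.resize(im[185:315,360:465],None,fx=3.8,fy=3.8,interpolation=2); c[:b.shape[0],400:400+b.shape[1]]=b[:, :400]
d=cv2.resize(im[244:284,310:350],None,fx=4,fy=4,interpolation=2); c[430:590,0:160]=d
cv2.imwrite('pics/c0.png',c)
# washer ellipse by threshold
g=im[244:286,308:352].min(axis=2); 
for t in (130,150,170):
    m=(g>t).astype(np.uint8); cs,_=cv2.findContours(m,cv2.RETR_EXTERNAL,cv2.CHAIN_APPROX_NONE); k=max(cs,key=cv2.contourArea); e=cv2.fitEllipse(k); u=e[0][0]+308,e[0][1]+244
    print(t,u,e[1],at('top',*u,0.006))
```

```text
130 (330.30577659606934, 264.06214904785156) (26.21135711669922, 26.4705867767334) [ 0.53879841 -0.05442686  0.006     ]
150 (330.2432460784912, 264.02348136901855) (25.96392059326172, 26.21546745300293) [ 0.53886908 -0.05430585  0.006     ]
170 (330.44941329956055, 264.10395431518555) (25.276031494140625, 25.57224464416504) [ 0.53872586 -0.05470253  0.006     ]
```

View pics/c0.png

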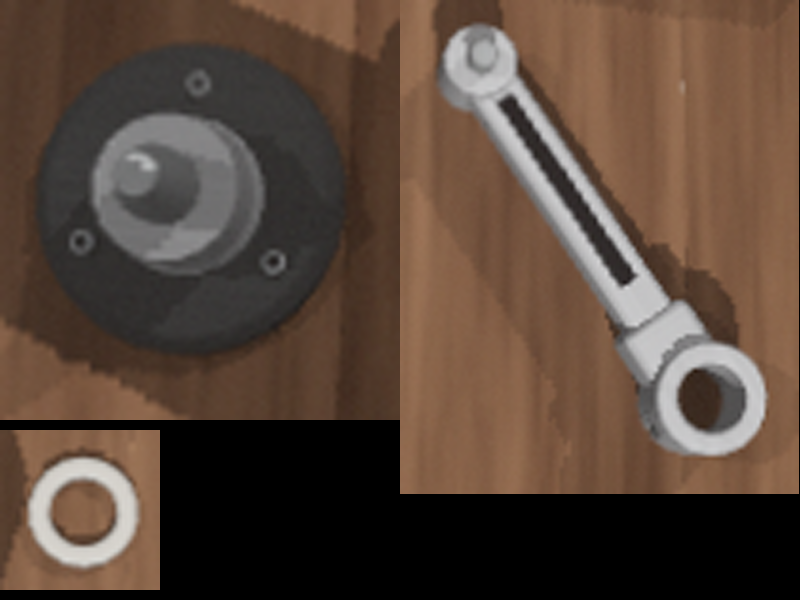

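The crop shows the foot centre at (218.0,259.6), shoulder centre at (212.9,257.4), tip at (207.4,255), sleeve top centre at (442.1,289.7) and boss top at (381.3,200.8).

Run:
```python
from h import *
def p(n,u,v,z): r=at('top',u,v,z); print(n,r.round(4)); return r
p('foot',217.6,259.2,.015);p('should',212.5,257,.05);p('tip',207,254.6,.095)
s=p('sleeve',441.8,289.3,.05);b=p('boss',380.9,200.4,.044);p('pin',381,199,.06)
d=b-s; print('len',np.linalg.norm(d[:2]),'yaw',np.degrees(np.arctan2(d[1],d[0])), 'bal',s+d*66/198)
print('adapter',at('top',326,318,.012), bot.camera_info('wrist')['extrinsics'].round(3))
```

```text
foot [0.5412 0.1602 0.015 ]
should [0.5419 0.1618 0.05  ]
tip [0.5417 0.1609 0.095 ]
sleeve [ 0.4942 -0.2579  0.05  ]
boss [ 0.6569 -0.1455  0.044 ]
pin [ 0.656  -0.1439  0.06  ]
len 0.19778797168255036 yaw 34.627073636581116 bal [ 0.54843524 -0.2204279   0.048     ]
adapter [ 0.43690319 -0.04897124  0.012     ] [[ 0.295  0.919  0.261  0.096]
 [ 0.956 -0.283 -0.082  0.546]
 [-0.001  0.273 -0.962  0.373]
 [ 0.     0.     0.     1.   ]]
```

```bash
cat >> h.py <<'E'
from scipy.spatial.transform import Rotation as Ro
def to(x,y,z,yaw):
    o=bot.get_obs(); R=Ro.from_euler('xyz',o['tcp_rot'],degrees=True).as_matrix()
    cur=np.degrees(np.arctan2(R[1,0],R[0,0])); t=-((yaw-cur+180)%360-180)
    print('now',o['ee_pos'].round(4),o['tcp_rot'].round(2),'GO',(R.T@(np.array([x,y,z])-o['ee_pos'])).round(4),round(t,2),'F',np.round(o['wrist_force'],1),'T',np.round(o['torque'],2))
E
python3 -c "
from h import *
to(.5388,-.0545,.20,34.6)"
```

```text
now [0.1613 0.5256 0.2556] [-179.92    0.    162.94] GO [-0.5311 -0.4437  0.0562] 128.34 F [-0.2 -0.8 -0. ] T [-0.01  0.06 -0.02]
```

```bash
python3 drive.py '-0.03 -0.025 0.003 7 0.085; -0.06 -0.05 0.006 14 0.085; -0.09 -0.075 0.01 21 0.085; -0.12 -0.1 0.013 28 0.085; -0.15 -0.125 0.016 35 0.085'
python3 -c "
from h import *
to(.5388,-.0545,.20,34.6)"
```

```text
time: 0.47
ee_pos: [0.2684, 0.3606, 0.2396]
tcp_rot: [-180.0, 0.0, 127.6]
wrist_force: [1.6, 0.8, 0.8]
opening: 0.0848
grasp_force: 0.0
now [0.2684 0.3606 0.2396] [-1.7996e+02  1.0000e-02  1.2763e+02] GO [-0.4938 -0.0393  0.0398] 93.03 F [1.6 0.8 0.8] T [-0.01 -0.08  0.04]
```

```bash
python3 drive.py '-0.035 -0.003 0.003 7 0.085; -0.07 -0.006 0.006 14 0.085; -0.105 -0.009 0.009 21 0.085; -0.14 -0.012 0.012 28 0.085; -0.175 -0.015 0.015 35 0.085'
python3 -c "
from h import *
to(.5388,-.0545,.20,34.6)"
```

```text
time: 0.88
ee_pos: [0.3643, 0.2133, 0.2249]
tcp_rot: [-180.0, 0.0, 92.6]
wrist_force: [0.6, 0.3, 0.1]
opening: 0.0856
grasp_force: 0.0
now [0.3643 0.2133 0.2249] [-1.7999e+02  1.0000e-02  9.2600e+01] GO [-0.2755  0.1622  0.0249] 58.0 F [0.6 0.3 0.1] T [ 0.09 -0.02 -0.03]
```

```bash
python3 drive.py '-0.03 0.018 0.005 7 0.065; -0.06 0.036 0.01 14 0.065; -0.09 0.054 0.015 21 0.065; -0.12 0.072 0.02 28 0.065; -0.15 0.09 0.025 35 0.065'
python3 -c "
from h import *
to(.5388,-.0545,.20,34.6)"
```

```text
time: 1.3
ee_pos: [0.4619, 0.0681, 0.1997]
tcp_rot: [-180.0, 0.0, 57.6]
wrist_force: [0.9, 1.2, 0.0]
opening: 0.0653
grasp_force: 0.0
now [0.4619 0.0681 0.1997] [-1.7998e+02  1.0000e-02  5.7580e+01] GO [-0.0622  0.1306 -0.0003] 22.98 F [0.9 1.2 0. ] T [-0.01 -0.04 -0.01]
```

```bash
python3 drive.py '-0.016 0.033 0 6 0.065; -0.032 0.066 0 12 0.065; -0.047 0.098 0 18 0.065; -0.062 0.1306 0 23 0.065; -0.0622 0.1306 0 23 0.065'
python3 -c "
from h import *
to(.5388,-.0545,.08,34.6)
im=snap('wrist','w0.png')
i=bot.camera_info('wrist'); print(px('wrist',[.5388,-.0545,.008],i))
g=im.min(axis=2); m=(g>150).astype(np.uint8); cs,_=cv2.findContours(m,cv2.RETR_EXTERNAL,cv2.CHAIN_APPROX_NONE)
for k in sorted(cs,key=cv2.contourArea)[-4:]:
  e=cv2.fitEllipse(k); print(cv2.contourArea(k),e[0],e[1],at('wrist',*e[0],.006,i))
"
```

```text
time: 1.72
ee_pos: [0.5411, -0.0565, 0.1987]
tcp_rot: [180.0, 0.1, 34.4]
wrist_force: [0.5, -0.5, -0.0]
opening: 0.0653
grasp_force: 0.0
now [ 0.5411 -0.0565  0.1987] [1.7998e+02 9.0000e-02 3.4420e+01] GO [-0.0006 -0.003   0.1187] -0.18 F [ 0.5 -0.5 -0. ] T [-0.02 -0.02  0.  ]
[319.51787604 223.3279774 ]
1536.0 (613.13037109375, 13.387080192565918) (33.65026092529297, 75.03623962402344) [ 0.82423376 -0.15358949  0.006     ]
2196.5 (319.0699462890625, 222.91293334960938) (52.34195327758789, 53.466182708740234) [ 0.5385082  -0.05417818  0.006     ]
2293.5 (78.96383666992188, 70.44186401367188) (64.5035629272461, 76.17173767089844) [0.53213137 0.19105019 0.006     ]
6899.5 (478.7874755859375, 233.55691528320312) (50.926265716552734, 231.23858642578125) [ 0.61697746 -0.18599582  0.006     ]
```

View pics/w0.png

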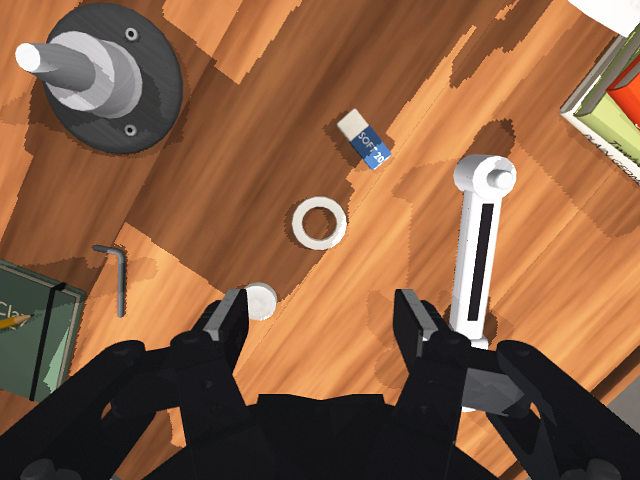

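The wrist view shows the washer at (319,223), which matches the top-camera position within 0.5 mm. I'll descend to it.

```bash
python3 drive.py '-0.0005 -0.003 0.04 0 0.062; -0.0005 -0.003 0.08 0 0.062; -0.0005 -0.003 0.115 0 0.062; -0.0005 -0.003 0.15 0 0.062; -0.0005 -0.003 0.162 0 0.062'
python3 drive.py '0 0 0.002 0 0.062; 0 0 0.004 0 0.062; 0 0 0.004 0 0.062'
python3 -c "
from h import *
to(.5386,-.0543,.025,34.6)"
```

```text
time: 2.18
ee_pos: [0.5337, -0.049, 0.0331]
tcp_rot: [-179.7, 0.3, 35.0]
wrist_force: [-1.3, 0.0, -0.8]
opening: 0.0623
grasp_force: 0.0
time: 2.43
ee_pos: [0.538, -0.0499, 0.0362]
tcp_rot: [179.9, -0.1, 35.0]
wrist_force: [0.1, -0.0, -0.1]
opening: 0.0623
grasp_force: 0.0
now [ 0.538  -0.0499  0.0362] [ 1.7991e+02 -1.1000e-01  3.4970e+01] GO [-0.0021  0.004   0.0112] 0.37 F [ 0.1 -0.  -0.1] T [ 0.08 -0.03  0.02]
```

```bash
python3 drive.py '-0.001 0.002 0 0.2 0.062; -0.002 0.004 0 0.4 0.062; -0.002 0.004 0 0.4 0.062; -0.002 0.004 0 0.4 0.062; -0.002 0.004 0 0.4 0.062'
python3 -c "
from h import *
to(.5386,-.0543,.025,34.6)"
```

```text
time: 2.85
ee_pos: [0.5378, -0.0546, 0.0347]
tcp_rot: [180.0, -0.0, 34.5]
wrist_force: [0.2, -0.2, -0.5]
opening: 0.0617
grasp_force: 0.0
now [ 0.5378 -0.0546  0.0347] [ 1.7998e+02 -3.0000e-02  3.4530e+01] GO [0.0008 0.0002 0.0097] -0.07 F [ 0.2 -0.2 -0.5] T [-0.01  0.02  0.01]
```

Next I'll probe downward for the desk in small steps.

```bash
python3 drive.py '0.0008 0 0.003 0 0.06; 0.0008 0 0.006 0 0.06; 0.0008 0 0.008 0 0.06; 0.0008 0 0.008 0 0.06'
python3 drive.py '0 0 0.001 0 0.058; 0 0 0.002 0 0.058; 0 0 0.002 0 0.058'
python3 -c "
from h import *
to(.5386,-.0543,.025,34.6); im=snap('wrist','w1.png'); print(px('wrist',[.5386,-.0543,.008]))"
```

```text
time: 3.18
ee_pos: [0.5378, -0.0539, 0.0254]
tcp_rot: [-180.0, 0.1, 34.5]
wrist_force: [-0.6, -0.7, 0.0]
opening: 0.0601
grasp_force: 0.0
time: 3.43
ee_pos: [0.5382, -0.054, 0.0241]
tcp_rot: [-180.0, 0.0, 34.5]
wrist_force: [0.3, 0.7, -0.9]
opening: 0.0579
grasp_force: 0.0
now [ 0.5382 -0.054   0.0241] [-1.7999e+02  1.0000e-02  3.4540e+01] GO [ 0.0001  0.0005 -0.0009] -0.06 F [ 0.3  0.7 -0.9] T [-0.02  0.01  0.01]
[320.47592074 310.39621507]
```

View pics/w1.png

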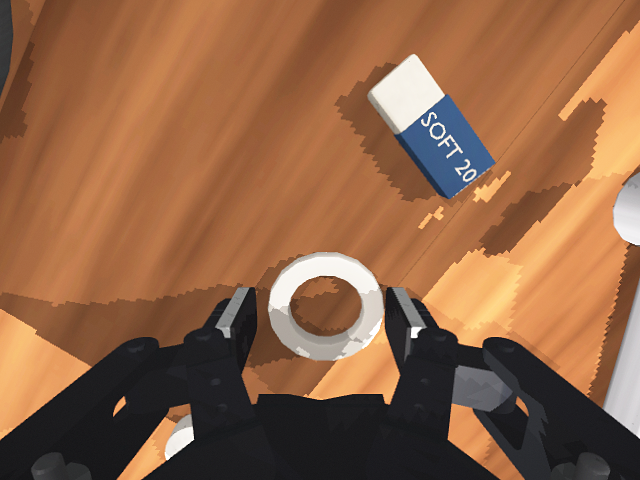

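The washer at (326,306) lies centred between the fingers within about 2 mm. There has been no desk contact yet, so I'll go a little lower and grip.

```bash
python3 drive.py '0 0.001 0.001 0 0.057; 0 0.002 0.002 0 0.057; 0 0.002 0.002 0 0.057'
python3 drive.py '0 0 0 0 0.045; 0 0 0 0 0.045; 0 0 0 0 0.045; 0 0 0 0 0.045; 0 0 0 0 0.045' 30
python3 -c "
from h import *
to(.5386,-.0543,.1,34.6)"
```

```text
time: 3.73
ee_pos: [0.5394, -0.0558, 0.0221]
tcp_rot: [-180.0, 0.0, 34.5]
wrist_force: [-0.4, 0.7, 0.6]
opening: 0.057
grasp_force: 0.0
time: 4.15
ee_pos: [0.5395, -0.0558, 0.0227]
tcp_rot: [180.0, -0.0, 34.5]
wrist_force: [-3.0, -1.1, 5.5]
opening: 0.0507
grasp_force: 30.9
now [ 0.5395 -0.0558  0.0227] [ 1.7998e+02 -1.0000e-02  3.4530e+01] GO [ 0.0001 -0.0017 -0.0773] -0.07 F [-3.  -1.1  5.5] T [-0.18  0.45 -0.  ]
```

The grip is at 30 N with the tips lightly on the desk. Lifting now.

```bash
python3 drive.py '0 0 -0.01 0 0.045; 0 0 -0.04 0 0.045; 0 0 -0.07 0 0.045; 0 0 -0.1 0 0.045; 0 0 -0.13 0 0.045'
python3 drive.py '0 0 -0.015 0 0.045; 0 0 -0.015 0 0.045;0 0 -0.015 0 0.045'
python3 -c "
from h import *
to(.5415,.161,.17,34.6);snap('wrist','w2.png')"
```

```text
time: 4.57
ee_pos: [0.5392, -0.0555, 0.1541]
tcp_rot: [-180.0, -0.0, 34.5]
wrist_force: [1.6, 0.2, 0.2]
opening: 0.0501
grasp_force: 31.3
time: 4.82
ee_pos: [0.5399, -0.0556, 0.1682]
tcp_rot: [179.9, -0.1, 34.5]
wrist_force: [0.1, -0.8, -0.3]
opening: 0.0503
grasp_force: 31.3
now [ 0.5399 -0.0556  0.1682] [ 1.7994e+02 -8.0000e-02  3.4540e+01] GO [ 0.1242 -0.1775 -0.0018] -0.06 F [ 0.1 -0.8 -0.3] T [-0.04  0.   -0.02]
```

View pics/w2.png

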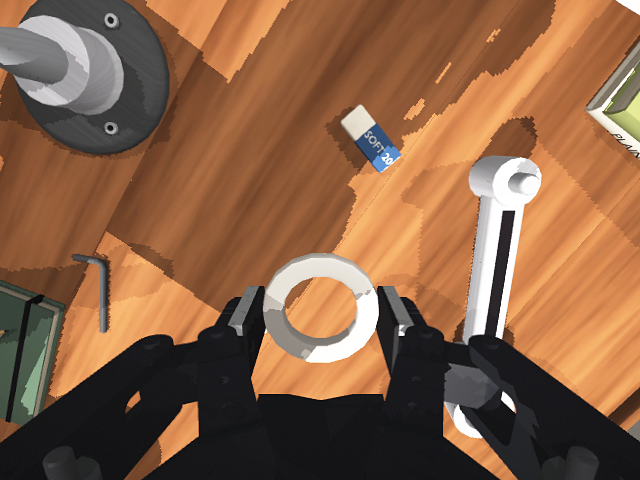

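The washer is held level and its ring is centred at about (321,306). I'll compute its offset from the TCP and the shift to the stand.

Run:
```python
from h import *
i=bot.camera_info('wrist'); o=bot.get_obs(); im=cv2.imread('pics/w2.png')
# outer top rim as read: left 264, right 379; near/far edges 253..361(+side)
z=o['ee_pos'][2]-.0227+.008
R=Ro.from_euler('xyz',o['tcp_rot'],degrees=True).as_matrix()
for u,v in((321,306),(321.5,308),(264,304),(379,304),(321,253),(321,361)): print((R.T@(at('wrist',u,v,z,i)-o['ee_pos'])).round(4))
def p(n,u,v,z): r=at('wrist',u,v,z,i); print(n,r.round(4)); return r
p('foot',90,75,.015)
# hole visible edges
```

```text
[0.003  0.0007 0.0147]
[0.0021 0.0009 0.0147]
[ 0.004  -0.024   0.0147]
[0.0039 0.0258 0.0147]
[0.0271 0.0007 0.0147]
[-0.0247  0.0007  0.0147]
foot [0.5429 0.1545 0.015 ]
```

```bash
python3 drive.py '0.02 -0.03 0 0 0.045; 0.044 -0.062 0 0 0.045; 0.067 -0.096 0 0 0.045; 0.09 -0.13 0 0 0.045; 0.11 -0.158 0 0 0.045'
python3 drive.py '0.01 -0.014 0 0 0.045; 0.0135 -0.0185 0 0 0.045; 0.0135 -0.0185 0 0 0.045; 0.0135 -0.0185 0 0 0.045; 0.0135 -0.0185 0 0 0.045'
python3 -c "
from h import *
to(.5407,.1604,.15,34.6);im=snap('wrist','w3.png')
cv2.imwrite('pics/w3c.png',cv2.resize(im[200:420,200:440],None,fx=2.7,fy=2.7,interpolation=2))"
```

```text
time: 5.28
ee_pos: [0.5393, 0.1391, 0.1655]
tcp_rot: [-179.9, 0.1, 34.6]
wrist_force: [0.4, -0.6, -0.7]
opening: 0.0505
grasp_force: 31.4
time: 5.7
ee_pos: [0.5409, 0.1586, 0.1667]
tcp_rot: [-180.0, 0.1, 34.5]
wrist_force: [-0.3, 0.2, -0.6]
opening: 0.0503
grasp_force: 31.4
now [0.5409 0.1586 0.1667] [-1.7999e+02  6.0000e-02  3.4480e+01] GO [ 0.0008 -0.0016  0.0167] -0.12 F [-0.3  0.2 -0.6] T [-0.06  0.01 -0.03]
```

View pics/w3c.png

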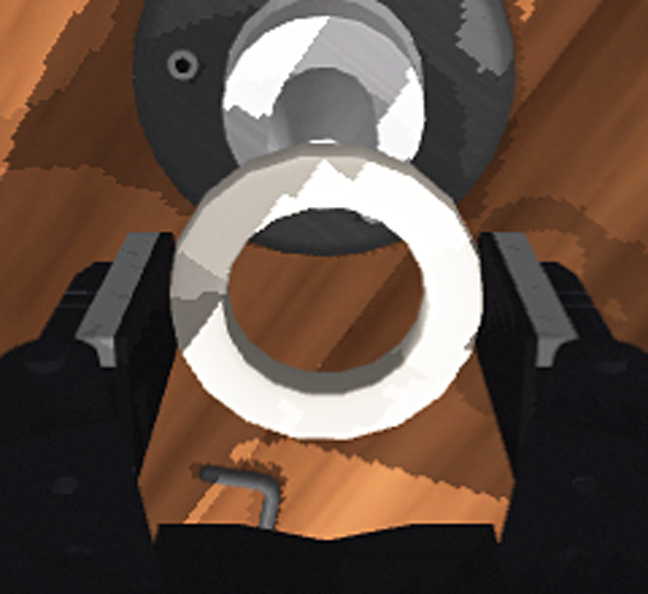

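The ring centre at crop column 326 matches the post and shoulder columns (324–326), so it is laterally aligned. I'll lower it so the tip enters the bore loosely, then check fore-aft.

```bash
python3 drive.py '0 -0.0005 0.012 0 0.045; 0 -0.0005 0.024 0 0.045; 0 -0.0005 0.036 0 0.045; 0 -0.0005 0.048 0 0.045; 0 -0.0005 0.055 0 0.045'
python3 drive.py '0 0 0.002 0 0.045; 0 0 0.002 0 0.045; 0 0 0.002 0 0.045'
python3 -c "
from h import *
to(.5407,.1604,.15,34.6);im=snap('wrist','w4.png')
cv2.imwrite('pics/w4c.png',cv2.resize(im[200:420,200:440],None,fx=2.7,fy=2.7,interpolation=2))"
```

```text
time: 6.17
ee_pos: [0.5399, 0.1597, 0.1096]
tcp_rot: [-180.0, 0.1, 34.5]
wrist_force: [0.4, 0.3, -0.3]
opening: 0.0499
grasp_force: 31.4
time: 6.42
ee_pos: [0.5409, 0.1602, 0.1105]
tcp_rot: [180.0, -0.0, 34.5]
wrist_force: [-0.6, -0.0, -0.3]
opening: 0.0504
grasp_force: 31.4
now [0.5409 0.1602 0.1105] [ 1.7999e+02 -2.0000e-02  3.4540e+01] GO [-0.0001 -0.0002 -0.0395] -0.06 F [-0.6 -0.  -0.3] T [-0.06  0.06 -0.07]
```

View pics/w4c.png

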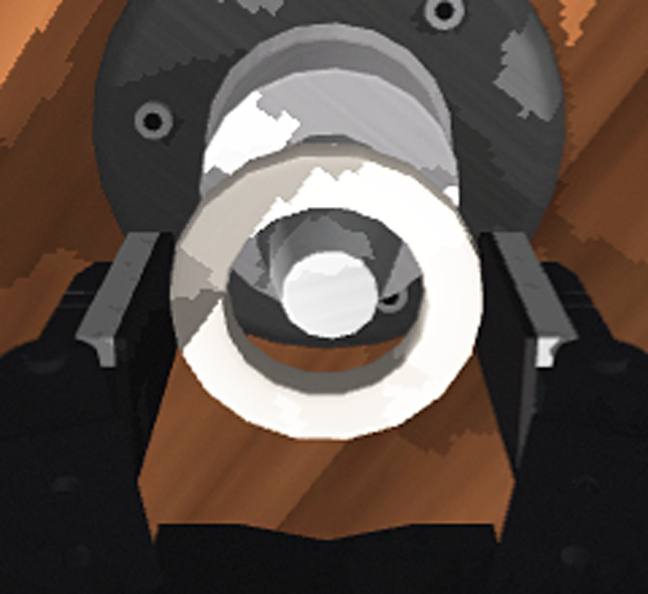

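The tip at crop (330,295) and the ring bore centre at (326.5,291) are at almost the same height, so they are within 1 mm of coaxial. I'll correct by (−0.7, +0.6) mm and lower.

```bash
python3 drive.py '-0.0007 0.0006 0.005 0 0.045; -0.0007 0.0006 0.013 0 0.045; -0.0007 0.0006 0.021 0 0.045; -0.0007 0.0006 0.029 0 0.045; -0.0007 0.0006 0.033 0 0.045'
python3 drive.py '0 0 0.001 0 0.045; 0 0 0.002 0 0.045; 0 0 0.003 0 0.045; 0 0 0.003 0 0.045'
```

```text
time: 6.88
ee_pos: [0.5402, 0.1593, 0.0757]
tcp_rot: [-180.0, 0.1, 34.5]
wrist_force: [0.6, 0.6, -0.7]
opening: 0.0502
grasp_force: 31.4
time: 7.22
ee_pos: [0.5405, 0.1592, 0.0743]
tcp_rot: [180.0, 0.0, 34.5]
wrist_force: [-0.5, -0.4, -1.5]
opening: 0.0506
grasp_force: 31.4
```

```bash
python3 drive.py '0 0 0.0007 0 0.045; 0 0 0.0014 0 0.045; 0 0 0.0014 0 0.045'; python3 drive.py '0 0 0.0005 0 0.045; 0 0 0.001 0 0.045; 0 0 0.001 0 0.045'
```

```text
time: 7.47
ee_pos: [0.5405, 0.1593, 0.0729]
tcp_rot: [180.0, -0.0, 34.5]
wrist_force: [-0.6, -0.3, -0.5]
opening: 0.0503
grasp_force: 31.4
time: 7.72
ee_pos: [0.5406, 0.1593, 0.0727]
tcp_rot: [180.0, -0.0, 34.5]
wrist_force: [-2.7, -0.7, 4.9]
opening: 0.0504
grasp_force: 31.9
```

Contact came at TCP 72.7 mm, exactly the expected height for the shoulder. I'll release, rise and look.

```bash
python3 drive.py '0 0 0 0 0.07; 0 0 0 0 0.07; 0 0 0 0 0.07; 0 0 0 0 0.07'; python3 drive.py '0 0 -0.01 0 0.07; 0 0 -0.03 0 0.07; 0 0 -0.06 0 0.07; 0 0 -0.09 0 0.07; 0 0 -0.12 0 0.07'
python3 -c "
from h import *
to(.5484,-.2204,.20,34.6);im=snap('wrist','w5.png')
cv2.imwrite('pics/w5c.png',cv2.resize(im[180:420,200:440],None,fx=2,fy=2,interpolation=2))"
```

```text
time: 8.05
ee_pos: [0.5405, 0.1593, 0.0717]
tcp_rot: [-180.0, 0.0, 34.5]
wrist_force: [-0.0, -0.2, 0.2]
opening: 0.0698
grasp_force: 0.0
time: 8.47
ee_pos: [0.5403, 0.1592, 0.1939]
tcp_rot: [180.0, -0.0, 34.5]
wrist_force: [0.3, -0.2, 1.1]
opening: 0.0702
grasp_force: 0.0
now [0.5403 0.1592 0.1939] [ 1.800e+02 -1.000e-02  3.454e+01] GO [-0.2085  0.3173 -0.0061] -0.06 F [ 0.3 -0.2  1.1] T [ 0.01 -0.06 -0.06]
```

View pics/w5c.png

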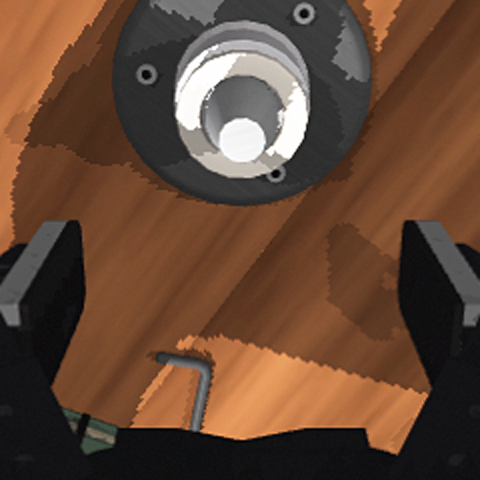

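The washer lies flat on the shoulder around the post, concentric with it. Next, the arm.

```bash
python3 drive.py '-0.015 0.023 0 0 0.07; -0.035 0.053 0 0 0.07; -0.055 0.084 0 0 0.07; -0.076 0.116 0 0 0.07; -0.097 0.148 0 0 0.07'
python3 drive.py '-0.02 0.031 0 0 0.07; -0.041 0.062 0 0 0.07; -0.062 0.094 0 0 0.07; -0.083 0.126 0 0 0.07; -0.1 0.152 0 0 0.07'
python3 drive.py '-0.007 0.01 0 0 0.07; -0.011 0.0165 0 0 0.07; -0.011 0.0165 0 0 0.07;-0.011 0.0165 0 0 0.07'
python3 -c "
from h import *
print(bot.get_obs()['q'].round(1))
i=bot.camera_info('wrist'); to(.5484,-.2204,.20,34.6);im=snap('wrist','w6.png')
for p in [(.6567,-.1452,.044),(.656,-.1445,.06)]: print(px('wrist',p,i))"
```

```text
time: 8.93
ee_pos: [0.5443, -0.0191, 0.1926]
tcp_rot: [180.0, -0.0, 34.6]
wrist_force: [0.7, -0.0, 0.7]
opening: 0.0697
grasp_force: 0.0
time: 9.35
ee_pos: [0.548, -0.2021, 0.1925]
tcp_rot: [180.0, -0.0, 34.5]
wrist_force: [0.2, 0.5, 0.4]
opening: 0.0701
grasp_force: 0.0
time: 9.68
ee_pos: [0.5487, -0.2186, 0.192]
tcp_rot: [-180.0, -0.0, 34.5]
wrist_force: [-0.2, -0.3, -0.6]
opening: 0.0703
grasp_force: 0.0
[-21.7   9.7   8.2  88.5   0.  123.7]
now [ 0.5487 -0.2186  0.192 ] [-1.7998e+02 -1.0000e-02  3.4550e+01] GO [-0.0013  0.0013 -0.008 ] -0.05 F [-0.2 -0.3 -0.6] T [-0.   -0.01 -0.03]
[320.76851195  58.29325224]
[319.3313975   52.64450958]
```

View pics/w6.png

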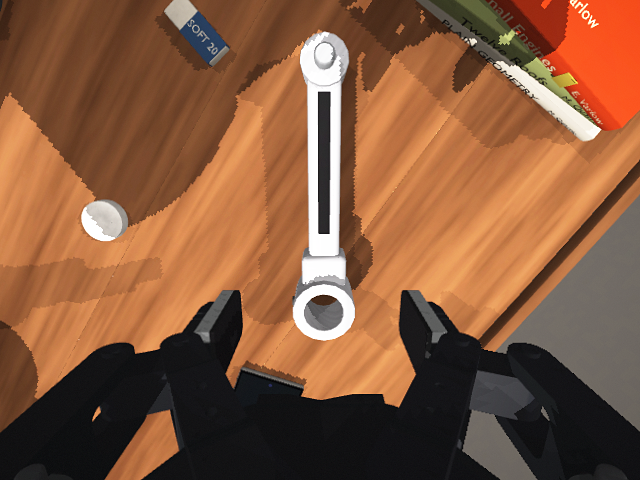

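The whole arm is visible: the sleeve ring is at (323.5,311), the boss top at (324,61) and the bar vertical at column 323, so it lines up with the tool.

Run:
```python
from h import *
i=bot.camera_info('wrist')
s=at('wrist',323.5,310.5,.05,i); b=at('wrist',324,61,.044,i); d=b-s
print(s,b,np.linalg.norm(d[:2]),np.degrees(np.arctan2(d[1],d[0])))
p=s+d/3; t=(.5484,-.2204); q=(p[:2]+t)/2; print(p,q)
to(q[0],q[1],.03,34.6)
```

```text
[ 0.49663793 -0.25771426  0.05      ] [ 0.65658219 -0.14760692  0.044     ] 0.1941797942336662 34.54394128051713
[ 0.54995268 -0.22101181  0.048     ] [ 0.54917634 -0.22070591]
now [ 0.5488 -0.2181  0.1921] [-1.7999e+02 -2.0000e-02  3.4600e+01] GO [-0.0012  0.0024  0.1621] -0.0 F [ 0.5 -0.   0.3] T [ 0.01 -0.01 -0.04]
```

```bash
python3 drive.py '-0.0005 0.001 0.025 0 0.07; -0.001 0.0024 0.06 0 0.07; -0.001 0.0024 0.095 0 0.07; -0.001 0.0024 0.125 0 0.065; -0.001 0.0024 0.145 0 0.06'
python3 drive.py '0 0 0.006 0 0.055; 0 0 0.012 0 0.05; 0 0 0.016 0 0.05; 0 0 0.016 0 0.05; 0 0 0.016 0 0.05'
python3 -c "
from h import *
to(.5491,-.2207,.031,34.6)"
```

```text
time: 10.15
ee_pos: [0.5482, -0.2197, 0.0438]
tcp_rot: [-179.8, 0.1, 34.7]
wrist_force: [-1.2, 0.2, 0.1]
opening: 0.0599
grasp_force: 0.0
time: 10.57
ee_pos: [0.5499, -0.2219, 0.0323]
tcp_rot: [179.9, -0.1, 34.6]
wrist_force: [0.7, 1.0, -0.1]
opening: 0.0501
grasp_force: 0.0
now [ 0.5499 -0.2219  0.0323] [ 1.7991e+02 -6.0000e-02  3.4560e+01] GO [ 0.     -0.0015  0.0012] -0.04 F [ 0.7  1.  -0.1] T [-0.04  0.04 -0.02]
```

```bash
python3 drive.py '0 -0.001 0.0007 0 0.04; 0 -0.001 0.0007 0 0.03; 0 -0.001 0.0007 0 0.015; 0 -0.001 0.0007 0 0.015; 0 -0.001 0.0007 0 0.015' 100
python3 drive.py '0 0 0 0 0.015; 0 0 0 0 0.015; 0 0 0 0 0.015'
python3 drive.py '0 0 -0.001 0 0.015; 0 0 -0.003 0 0.015; 0 0 -0.006 0 0.015; 0 0 -0.01 0 0.015; 0 0 -0.01 0 0.015'
python3 drive.py '0 0 0 0 0.015; 0 0 0 0 0.015; 0 0 0 0 0.015'
python3 -c "
from h import *
to(.5491,-.2207,.18,34.6); snap('wrist','w7.png')"
```

```text
time: 10.98
ee_pos: [0.5491, -0.2214, 0.0313]
tcp_rot: [179.9, -0.1, 34.5]
wrist_force: [-0.5, 0.4, 5.3]
opening: 0.0246
grasp_force: 99.3
time: 11.23
ee_pos: [0.5491, -0.2214, 0.0313]
tcp_rot: [179.9, -0.1, 34.5]
wrist_force: [-1.2, 0.2, 5.7]
opening: 0.0249
grasp_force: 99.3
time: 11.65
ee_pos: [0.5487, -0.2211, 0.0407]
tcp_rot: [180.0, -0.0, 34.5]
wrist_force: [-0.0, -0.4, -5.4]
opening: 0.0245
grasp_force: 98.3
time: 11.9
ee_pos: [0.5485, -0.221, 0.0399]
tcp_rot: [-180.0, 0.0, 34.5]
wrist_force: [1.0, -0.2, -5.4]
opening: 0.0248
grasp_force: 98.3
now [ 0.5485 -0.221   0.0399] [-1.7998e+02  1.0000e-02  3.4540e+01] GO [ 0.0006  0.     -0.1401] -0.06 F [ 1.  -0.2 -5.4] T [0.04 0.04 0.01]
```

The lift reads 5.4 N (0.55 kg) with almost no moment, so the arm is balanced. I'll raise it further and check that it is level.

```bash
python3 drive.py '0 0 -0.01 0 0.015; 0 0 -0.03 0 0.015; 0 0 -0.055 0 0.015; 0 0 -0.08 0 0.015; 0 0 -0.1 0 0.015'
python3 drive.py '0 0 -0.015 0 0.015; 0 0 -0.03 0 0.015; 0 0 -0.038 0 0.015; 0 0 -0.04 0 0.015; 0 0 -0.04 0 0.015'
python3 -c "
from h import *
to(.5959,.1975,.18,34.6); snap('top','t8.png'); im=snap('wrist','w8.png')
i=bot.camera_info('wrist'); o=bot.get_obs(); R=Ro.from_euler('xyz',o['tcp_rot'],degrees=True).as_matrix()
for p in [(.132,0,.0313-.044),(.132,0,.0313-.060)]: print(px('wrist',o['ee_pos']+R@np.array(p),i))
t=cv2.imread('pics/w8.png'); a=cv2.imread('pics/w7.png'); cv2.imwrite('pics/w78.png',np.hstack([a[:300,220:420],t[:300,220:420]]))
"
```

```text
time: 12.37
ee_pos: [0.5488, -0.2211, 0.143]
tcp_rot: [179.9, -0.1, 34.5]
wrist_force: [0.8, -0.6, -5.5]
opening: 0.0245
grasp_force: 98.6
time: 12.78
ee_pos: [0.5488, -0.2211, 0.1807]
tcp_rot: [180.0, -0.0, 34.5]
wrist_force: [0.7, -0.4, -4.6]
opening: 0.0245
grasp_force: 98.6
now [ 0.5488 -0.2211  0.1807] [ 1.7996e+02 -3.0000e-02  3.4540e+01] GO [ 0.2762 -0.3182  0.0006] -0.06 F [ 0.7 -0.4 -4.6] T [ 0.02 -0.   -0.03]
[ 318.07789976 -101.43715502]
[ 317.58228204 -152.57193131]
```

View pics/w78.png

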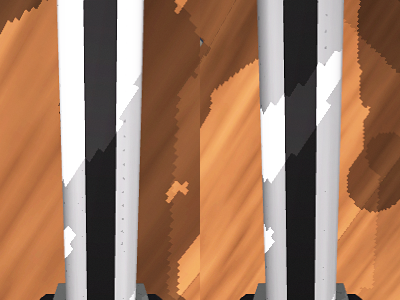

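Both strips show the same bar width before and after the rise, so the arm has not slipped or tilted. I'm out of picture views, so I'll measure the sleeve numerically in the top image.

```bash
cat >> h.py <<'E'
def ring(im,info,drop=.0313,r=27,verbose=True):
    o=bot.get_obs(); R=Ro.from_euler('xyz',o['tcp_rot'],degrees=True).as_matrix()
    P=o['ee_pos']+R@np.array([-.066,0,drop-.05]); u=px('top',P,info)
    s=482.4/(0.923-P[2]); w=int(45*s/1000*1.2)
    x0,y0=int(u[0])-w,int(u[1])-w; c=cv2.resize(im[y0:y0+2*w,x0:x0+2*w],None,fx=6,fy=6,interpolation=cv2.INTER_CUBIC)
    g=cv2.GaussianBlur(cv2.cvtColor(c,cv2.COLOR_BGR2GRAY),(0,0),3)
    print('pred',P.round(4),u.round(1),'scale px/m',round(s,1))
    for name,rr in(('bore',.017),('outer',.027)):
        n=rr*s*6
        h=cv2.HoughCircles(g,cv2.HOUGH_GRADIENT_ALT,1.5,5,param1=100,param2=.6,minRadius=int(.85*n),maxRadius=int(1.15*n))
        if h is None: print(name,'none'); continue
        for k in h[0][:3]:
            q=at('top',x0+(k[0]+.5)/6-.5,y0+(k[1]+.5)/6-.5,P[2],info); print(name,'r mm',round(k[2]/6/s*1000,1),q.round(4),'tool dev mm',(R.T@(q-P)*1000).round(1))
E
python3 - <<'E'
from h import *
ring(cv2.imread('pics/t8.png'),bot.camera_info('top'))
E
```

```text
pred [ 0.494  -0.2584  0.1979] [465.  286.3] scale px/m 665.3
bore none
outer none
```

```bash
sed -i 's/param2=.6/param2=.2/; s/param1=100/param1=60/' h.py
python3 - <<'E'
from h import *
im=cv2.imread('pics/t8.png'); ring(im,bot.camera_info('top'))
g=cv2.cvtColor(im,cv2.COLOR_BGR2GRAY)[262:310:2,440:492:2]
for r in g: print(' '.join('%3d'%v for v in r))
E
```

```text
pred [ 0.494  -0.2584  0.1979] [465.  286.3] scale px/m 665.3
bore none
outer none
 38  38  40  36  50  75  81  82  82  82  81  83  82  82  81  82  84  90 166 191 191 193 193 194 195 195
 38  36  38  40  40  80  81  82  82  81  83  83  82  82  82  83  82 142 185 189 189 190 191 192 193 193
103  71  40  39  47  80  81  82  81  83  83  82  82  84  82  81 113 176 188 188 189 189 190 191 191 192
159 165 165  98  64  83  81  83  82  82  82  82  81  83  82  93 162 185 187 187 187 188 189 189 189 190
163 166 167 184 138  83  82  82  82  83  82  82  82  81  84 143 183 185 186 187 187 187 188 189 188 189
158 178 185 185 120  81  83  81  81  82  84  84  81  83 121 176 185 184 184 186 186 186 188 188 189 189
128 167 183 185 108  81  81  83  81  81  82  83  81 106 166 183 183 184 184 185 184 185 187 186 188 188
109 157 189 201  90  82  81  82  82  82  83  82  93 156 180 181 182 182 182 182 185 185 185 186 186 186
109 117 173 194  89  82  82  81  82  81  82  85 148 176 178 179 180 181 181 182 182 183 184 184 174 162
108 111 140 175  81  82  81  82  81  81  85 141 172 176 176 177 178 178 180 180 1
[... 778 characters left out ...]
  86  88  92  94  98 101 105 110 114 119 122 126 130 133 137 140 143 146 148
107 110 111  83  82  84  87  89  88  92  94  99 104 108 113 117 121 125 128 134 136 138 140 143 146 149
105 109  87  81  83  85  87  88  93  95  98 101 107 110 115 118 122 126 131 134 137 138 142 145 148 150
107 107  81  82  82  88  89  91  91  96  98 103 108 112 117 122 124 128 132 134 138 141 142 146 148 152
106  90  82  83  87  87  87  92  94  97 101 106 112 116 118 122 127 130 134 136 140 142 146 147 150 153
100  80  83  85  86  89  91  92  95  97 103 110 113 116 121 124 127 131 134 137 141 142 146 149 152 153
 82  83  83  85  85  89  91  95  98 100 106 111 115 119 122 126 130 133 136 138 143 144 147 149 152 154
```

The robot's own arm hides the sleeve from the top camera. The earlier top and wrist measurements agree, though: in the tool frame the sleeve axis is at −66 mm. I'll carry the arm over the post.

```bash
python3 drive.py '0.008 -0.01 0 0 0.015; 0.023 -0.027 0 0 0.015; 0.042 -0.048 0 0 0.015; 0.061 -0.07 0 0 0.015; 0.08 -0.092 0 0 0.015'
python3 drive.py '0.019 -0.022 0 0 0.015; 0.038 -0.044 0 0 0.015; 0.057 -0.066 0 0 0.015; 0.076 -0.088 0 0 0.015; 0.095 -0.11 0 0 0.015'
python3 drive.py '0.019 -0.022 0 0 0.015; 0.038 -0.044 0 0 0.015; 0.055 -0.064 0 0 0.015; 0.07 -0.081 0 0 0.015; 0.08 -0.092 0 0 0.015'
python3 drive.py '0.01 -0.012 0 0 0.015; 0.017 -0.02 0 0 0.015; 0.02 -0.024 0 0 0.015; 0.02 -0.024 0 0 0.015; 0.02 -0.024 0 0 0.015'
python3 -c "
from h import *
to(.5957,.1978,.1113,34.6); i=bot.camera_info('scene'); 
snap('top','t9.png'); snap('scene','s9.png');o=bot.get_obs(); R=Ro.from_euler('xyz',o['tcp_rot'],degrees=True).as_matrix()
print('scene cam',i['extrinsics'][:3,3].round(2))
for n,p in dict(mouth=(-.066,0,.0313),top=(-.066,0,-.0187),boss=(.132,0,.0313),pin=(.132,0,-.0287)).items(): P=o['ee_pos']+R@np.array(p); print(n,P.round(3),px('scene',P,i).round(0),px('top',P).round(0))
print('tip',px('scene',[.5413,.1604,.095],i),px('top',[.5413,.1604,.095]))
"
```

```text
time: 13.3
ee_pos: [0.5619, -0.0982, 0.1792]
tcp_rot: [-179.9, 0.1, 34.5]
wrist_force: [0.2, 0.2, -6.3]
opening: 0.0247
grasp_force: 98.9
time: 13.72
ee_pos: [0.5776, 0.0465, 0.1792]
tcp_rot: [-180.0, 0.1, 34.6]
wrist_force: [1.7, -0.1, -5.9]
opening: 0.025
grasp_force: 98.9
time: 14.13
ee_pos: [0.5913, 0.1684, 0.179]
tcp_rot: [-179.9, 0.1, 34.6]
wrist_force: [-0.4, -0.5, -5.5]
opening: 0.0248
grasp_force: 98.9
time: 14.55
ee_pos: [0.5948, 0.1963, 0.1801]
tcp_rot: [180.0, 0.0, 34.5]
wrist_force: [-0.1, 0.1, -5.2]
opening: 0.0244
grasp_force: 98.9
now [0.5948 0.1963 0.1801] [1.7999e+02 3.0000e-02 3.4520e+01] GO [ 0.0016 -0.0008  0.0688] -0.08 F [-0.1  0.1 -5.2] T [-0.05 -0.02 -0.01]
scene cam [ 0.09 -0.47  0.67]
mouth [0.541 0.158 0.149] [218. 177.] [200. 252.]
top [0.541 0.159 0.199] [215. 153.] [192. 248.]
boss [0.704 0.271 0.149] [242. 123.] [143. 155.]
pin [0.704 0.271 0.209] [239.  97.] [129. 143.]
tip [221.65355431 199.79573449] [207.2446601  254.83839905]
```

Run:
```python
from h import *
im=cv2.imread('pics/s9.png')
g=cv2.cvtColor(im,cv2.COLOR_BGR2GRAY); sat=cv2.cvtColor(im,cv2.COLOR_BGR2HSV)[...,1]
# sat<60 : metal/grey -> brightness digit 0-9 ; else '.'
for v in range(84,246,2): print('%3d '%v+''.join('.' if sat[v,u]>70 else str(g[v,u]*10//256) for u in range(176,280)))
```

```text
<stdin>:5: RuntimeWarning: overflow encountered in scalar multiply
Traceback (most recent call last):
OverflowError: Python integer 256 out of bounds for uint8
```

Run:
```python
from h import *
im=cv2.imread('pics/s9.png')
g=cv2.cvtColor(im,cv2.COLOR_BGR2GRAY).astype(int); sat=cv2.cvtColor(im,cv2.COLOR_BGR2HSV)[...,1]
for v in range(84,246,2): print('%3d '%v+''.join('.' if sat[v,u]>70 else str(g[v,u]*10//256) for u in range(176,280)))
```

```text
84 ......3......2......211111111100000000000000000000000000000000000000257777777777777777777777777777777777
 86 ......222...........211111111110000000000000000000000000000000000000257777777777777777777777777777777777
 88 ....................211111111110000000000000000000000000000000000000147777777777777777777777777777777777
 90 .....................11111111111000000000000000000000000000000000000147777777777777777777777777777777777
 92 .....................11111111111100000000000000000000000000000001365446777777777777777777777777777777777
 94 ......................1111111111100000000000000000000000000000001477777777777777777777777777777777777777
 96 ......................1111111111110000000000000000000000000000001256777777777777777777777777777777777777
 98 ......................1111101111111000000000000000000000000000000113577777777777777777777777777777777777
100 ....................321111110000000000000000000000000000000000000101477777777777777777777777777777777777
102 .............2222233211111111110000000000000000000000000000000000111245677777777777777777777777777777777
104 .......
[... 7027 characters left out ...]
444444454221222222221222......................
234 .......................11111111111112333333333333333333444444445543211112222111222......................
236 .......................11111111111111233333333333333333344444555432111111222111222......................
238 .......................11111111111111122333333333333344444445432211111111221122211......................
240 .......................1111111111111111122333333444444444433221111111111122222211.......................
242 ........................11111111112222222222222222222222211111111111111222222111........................
244 .........................11112222222222222222222111122222211111111111112222211..........................
```

The sleeve top ring shows at about (216,154), against a prediction of (215,153), and the tip is at about (223.7,200). Comparing projected circle extents will be more exact.

Run:
```python
from h import *
i=bot.camera_info('scene'); R=Ro.from_euler('xyz',[180,0,34.52],degrees=True).as_matrix(); T=np.array([.5948,.1963,.1801])
def circ(n,c,r):
    a=np.linspace(0,2*np.pi,90); q=np.array([px('scene',[c[0]+r*np.cos(t),c[1]+r*np.sin(t),c[2]],i) for t in a])
    print(n,'cols',q[:,0].min().round(1),q[:,0].max().round(1),'rows',q[:,1].min().round(1),q[:,1].max().round(1))
for n,p,r in(('sleeve top',(-.066,0,-.0187),.027),('bore top',(-.066,0,-.0187),.017),('mouth',(-.066,0,.0313),.027),('boss top',(.132,0,-.0127),.018),('boss foot',(.132,0,.0313),.018)): circ(n,T+R@np.array(p),r)
S=(.5413,.1604)
for n,z,r in(('tip',.095,.008),('washer top',.058,.026),('foot top',.015,.06)): circ(n,(*S,z),r)
im=cv2.imread('pics/s9.png').astype(int)
for v in(200,201,202): print(v,im[v,214:234].tolist())
```

```text
sleeve top cols 199.0 230.1 rows 145.2 161.8
bore top cols 204.8 224.3 rows 148.1 158.6
mouth cols 203.2 233.1 rows 168.5 185.6
boss top cols 231.2 248.8 rows 99.8 108.1
boss foot cols 233.5 250.6 rows 119.0 127.5
tip cols 217.4 225.9 rows 197.2 202.4
washer top cols 210.5 237.4 rows 206.6 223.5
foot top cols 196.2 256.6 rows 212.7 252.2
200 [[60, 90, 139], [63, 93, 145], [66, 99, 151], [69, 103, 156], [77, 107, 156], [100, 116, 142], [125, 130, 132], [129, 132, 131], [129, 132, 131], [129, 132, 131], [130, 134, 132], [130, 134, 133], [130, 134, 135], [121, 131, 145], [88, 116, 159], [78, 115, 171], [78, 116, 172], [76, 114, 170], [73, 111, 167], [72, 107, 163]]
201 [[65, 97, 149], [68, 101, 154], [71, 107, 161], [75, 111, 165], [81, 108, 154], [101, 111, 125], [123, 127, 126], [129, 132, 130], [130, 132, 131], [129, 132, 130], [130, 132, 131], [128, 130, 130], [123, 126, 126], [112, 118, 124], [95, 113, 142], [79, 113, 166], [74, 111, 166], [72, 108, 164], [71, 107, 161], [71, 106, 162]]
202 [[71, 106, 160], [75, 110, 165], [75, 112, 168], [77, 113, 169], [79, 107, 152], [89, 97, 106], [105, 107, 107], [115, 118, 117], [120, 122, 121], [120, 122, 121], [118, 121, 120], [114, 117, 116], [110, 112, 112], [106, 109, 111], [100, 110, 125], [82, 109, 151], [71, 107, 160], [71, 106, 161], [72, 107, 163], [73, 109, 164]]
```

The stand appears about 1.2 px to the right relative to the sleeve (about 2 mm). I'll apply roughly half of that, since the clearance is 5 mm. Heights and level agree with the model. Lowering gently.

```bash
python3 drive.py '0.001 0 0.004 0 0.015; 0.002 0.0004 0.012 0 0.015; 0.002 0.0004 0.02 0 0.015; 0.002 0.0004 0.028 0 0.015; 0.002 0.0004 0.034 0 0.015'
python3 drive.py '0 0 0.005 0 0.015; 0 0 0.01 0 0.015; 0 0 0.014 0 0.015; 0 0 0.017 0 0.015; 0 0 0.018 0 0.015'
python3 -c "
from h import *
to(.5967,.1971,.1113,34.6)"
```

```text
time: 15.07
ee_pos: [0.5963, 0.1973, 0.1444]
tcp_rot: [-180.0, 0.1, 34.5]
wrist_force: [0.1, 0.1, -6.4]
opening: 0.0245
grasp_force: 98.9
time: 15.48
ee_pos: [0.5966, 0.1976, 0.1277]
tcp_rot: [-180.0, 0.0, 34.5]
wrist_force: [-0.2, 0.3, -5.3]
opening: 0.0243
grasp_force: 98.9
now [0.5966 0.1976 0.1277] [-1.7999e+02  3.0000e-02  3.4540e+01] GO [-0.0002  0.0005  0.0164] -0.06 F [-0.2  0.3 -5.3] T [ 0.05 -0.01  0.01]
```

```bash
python3 drive.py '0 0 0.004 0 0.015; 0 0.0003 0.008 0 0.015; 0 0.0003 0.012 0 0.015; 0 0.0003 0.015 0 0.015; 0 0.0003 0.0164 0 0.015'
python3 drive.py '0 0 0 0 0.015; 0 0 0 0 0.015; 0 0 0 0 0.015; 0 0 0 0 0.015; 0 0 0 0 0.015'
python3 - <<'E'
from h import *
to(.5967,.1971,.1113,34.6); im=snap('scene','s10.png'); i=bot.camera_info('scene'); o=bot.get_obs()
R=Ro.from_euler('xyz',o['tcp_rot'],degrees=True).as_matrix(); T=o['ee_pos']
def circ(n,c,r):
    q=np.array([px('scene',[c[0]+r*np.cos(t),c[1]+r*np.sin(t),c[2]],i) for t in np.linspace(0,6.283,90)])
    print(n,'cols',q[:,0].min().round(1),q[:,0].max().round(1),'rows',q[:,1].min().round(1),q[:,1].max().round(1))
for n,p,r in(('sleeve top',(-.066,0,-.0187),.027),('mouth',(-.066,0,.0313),.027),('boss foot',(.132,0,.0313),.018)): circ(n,T+R@np.array(p),r)
circ('washer top',(.5413,.1604,.058),.026)
g=cv2.cvtColor(im,cv2.COLOR_BGR2GRAY).astype(int); sat=cv2.cvtColor(im,cv2.COLOR_BGR2HSV)[...,1]
for v in range(140,240,2): print('%3d '%v+''.join('.' if sat[v,u]>70 else str(g[v,u]*10//256) for u in range(190,275)))
E
```

```text
time: 15.9
ee_pos: [0.5967, 0.1973, 0.1111]
tcp_rot: [-180.0, 0.0, 34.5]
wrist_force: [-0.5, 0.3, -6.7]
opening: 0.0249
grasp_force: 98.9
time: 16.32
ee_pos: [0.597, 0.1974, 0.112]
tcp_rot: [180.0, -0.0, 34.5]
wrist_force: [-0.5, 0.9, -6.1]
opening: 0.0248
grasp_force: 98.9
now [0.597  0.1974 0.112 ] [ 1.800e+02 -2.000e-02  3.454e+01] GO [-0.0004  0.0001  0.0007] -0.06 F [-0.5  0.9 -6.1] T [-0.02  0.02 -0.02]
sleeve top cols 205.2 234.7 rows 175.8 193.0
mouth cols 209.0 237.4 rows 197.0 214.4
boss foot cols 237.2 253.6 rows 146.0 154.8
washer top cols 210.5 237.4 rows 206.6 223.5
140 ..32111222222221111111111111100000000000001000000000101111111122234211147777777777777
142 .311111112222211111111111111110110000000111110000100111121111111122222236777777777777
144 .211111111232221111111111111110011110111111110000000013786311111111111247777777777777
146 ..2111111232111111.211111111111001111111111111010001258986311111111111477777777777777
148 ....111111111000001...211111110000111111111111000012688654311111111114777777777777777
150 .....211111110000001....11111111001111111111111000124655444
[... 3286 characters left out ...]
.2222222333344444555555554444444444421122111111112....................
226 ..............2122222122333333333334444444444444444321111111111112...................
228 ............1112222221123333333333333333344444444444421111111111122..................
230 ...........111111221111233333333333333333444444444444321111111111122.................
232 ..........1111111111112333333333333333333444444444454211111111111222.................
234 .........11111111111112333333333333333333444444445543211111111111222.................
236 .........11111111111111233333333333333333444444555431111111111112222.................
238 .........11111111111111122333333333333344444445432111111111111122211.................
```

The sleeve encloses the tip: its mouth columns 210–238 centre on 224.3, against the post at about 224. Lateral forces are near zero and the insertion is about 14.3 mm. One small final nudge, settle, and hand in.

```bash
python3 drive.py '0 0 0.0006 0 0.015; 0 0 0.0006 0 0.015; 0 0 0.0006 0 0.015; 0 0 0.0006 0 0.015; 0 0 0.0006 0 0.015'
python3 -c "
from h import *
to(.5967,.1971,.1113,34.6); print(bot.job_done())"
```

```text
time: 16.78
ee_pos: [0.5969, 0.1974, 0.1112]
tcp_rot: [-180.0, 0.0, 34.5]
wrist_force: [0.1, -0.2, -5.7]
opening: 0.0248
grasp_force: 98.9
now [0.5969 0.1974 0.1112] [-180.      0.     34.54] GO [-0.0003  0.0001 -0.0001] -0.06 F [ 0.1 -0.2 -5.7] T [-0.04  0.   -0.02]
the job is handed in; nothing more can be done
None
```

The job is handed in at 16.8 s: the washer lies flat on the shoulder, and the gripper alone holds the arm level with its sleeve about 15 mm down over the post tip and about 22 mm above the washer; no verdict came back.

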